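# Lock the tube plate onto the shaker

### The job

Mount the tube plate on the shaker: pick it up by its handle, lower it so that both screw heads come through the wide ends of its keyholes and it sits flat on the deck, then push it along until it is fully home and the spring pin has popped up behind its edge, and let go. The deck is sprung and gives way as you push, so go by feel, work gently on the shaker (never more than about 25 N) and leave the other things on the bench alone.

Things in the scene. Friction and masses are not known exactly. Their poses are not given: they have to be found in the camera images.
- plate: Loose aluminium tube plate lying on the bench, 110 (x) x 150 (y) x 5 mm, 0.3-0.55 kg. Origin: centre of its underside; z up. On top: upright black handle bar in the middle, 12 mm thick in x, 36 wide in y, top 55 mm above the underside; two white tube blocks, 104 x 22 mm, centred at y = +-61, up to 34 mm above the underside. Two keyholes through it at y = +-32 mm.
- handle (a point): Grip point on the plate's handle bar, 38 mm above the centre of the plate's underside; axes as the plate. The bar is pinched across its 12 mm (plate x).
- keyhole (a point): Centre of the wide end of the plate's keyhole on its +y side, at plate x = +8, y = +32 mm, on the underside; axes as the plate. The wide end is an octagon 18 mm across; from it a slot 9.5 mm wide runs to plate -x and ends 19.25 mm from this point. The other keyhole is alike at y = -32 mm.
- deck_home (a point): Centre of the top of the shaker's dark steel deck (190 x 200 mm, 88 mm above the bench), z up; moves with the deck. The plate is fully home when its origin and axes coincide with this frame. The deck is sprung along its x only: about 0.7 N per mm, stops 12 mm either side of rest, rigid otherwise; sliding counts relative to the deck. The housing below (200 x 220 mm) is fixed.
- screw (a point): Foot, on the deck's top, of the shoulder screw on the +y side, at deck x = -8, y = +32 mm; the other is at y = -32 mm. Shank 6.5 mm, head 15 mm across with a 1.5 mm chamfer, from 7.5 to 12.5 mm above the deck. The wide ends are over the heads when the plate's origin is at deck x = -16 mm; then the plate slides 16 mm along deck +x until the shanks meet the slot ends.
- pin (a joint): Brass spring pin, 8 mm across, on the deck at x = -60.5, y = 0 mm. Value in m: 0 = up, 4 mm above the deck; 0.004 = pressed flush (4 N to start, 6 N flush). The plate's underside presses it down as the plate is lowered over the heads; when the plate is home it pops up just behind the plate's -x edge and stops it sliding back.
- tube_rack: Bystander: white test-tube rack, 60 x 150 x 54 mm; origin at the centre of its underside.
- bottle: Bystander: amber jar with cap, 64 mm across, 115 mm high; origin at the centre of its underside.
- dish: Bystander: clear dish, 90 mm across, 16 mm high; origin at the centre of its underside.
There are look-alikes about, which are no part of the job. Several things have the shape of the plate; the one meant has the colours described above.

How it is judged:
On the way, in this order (a step that is already met when the one before it is completed fails the run):
1. the plate is down over both screw heads, flat on the deck, with the heads through the wide ends and the pin pressed down (x of plate in the frame of deck_home between -0.0195 and -0.006 m and y of plate in the frame of deck_home between -0.004 and 0.004 m and z of plate in the frame of deck_home between -0.002 and 0.0035 m and angle between the x axis of plate and the x axis of deck_home, either way round below 0.08 rad and value of joint pin above 0.0015 m), for 0.1 s.
2. the plate is slid home under the heads and the pin is up behind it (x of plate in the frame of deck_home between -0.003 and 0.0025 m and z of plate in the frame of deck_home between -0.002 and 0.0045 m and value of joint pin below 0.001 m), for 0.1 s.
At the end, for the whole second after the job is handed in: The plate lies flat on the deck (underside within 3.5 mm of it), within 3 mm of home along the slots, 3.5 mm across and 0.08 rad, the pin is up behind its edge (less than 1 mm pressed), and the plate is released and at rest (x of plate in the frame of deck_home between -0.003 and 0.0025 m and y of plate in the frame of deck_home between -0.0035 and 0.0035 m and z of plate in the frame of deck_home between -0.002 and 0.0035 m and angle between the x axis of plate and the x axis of deck_home, either way round below 0.08 rad and value of joint pin below 0.001 m and contact force between the fingers and plate below 0.1 N and linear speed of plate below 0.02 m/s); the robot touches nothing.
It fails at once if the plate is forced against the shaker with more than 28 N (contact force between plate and shaker above 28 N).
It fails at once if the arm or gripper pushes on the shaker with more than 28 N (contact force between any of the fingers, the arm and shaker above 28 N).
It fails at once if the tube rack, the jar or the dish is moved by more than 15 mm (distance of any of tube_rack, bottle, dish from where it was at the start of the episode above 0.015 m).
It also fails if it takes over 54 s, if anything falls off the work surface, if the arm or the gripper's body presses on something with over 40 N, if the wrist force passes 120 N, or if a joint passes its speed limit or range.

### The arm

A 6-joint arm with a two-finger parallel gripper is mounted at the origin on the work surface. World frame = base frame: x ahead of the robot, y to its left, z up, the work surface at z = 0. Lengths are in m, angles in rad, forces in N, time in s.
With the tool pointing down it reaches from about 0.225 to 0.875 m from the base axis. Payload 3.4 kg.
Tool frame: the origin (TCP) lies at the very end of the fingers, on their centre line; the grasp point (between the pads) lies 19 mm behind it (grip_depth is the distance from the TCP to the grasp point, in m); x points along the fingers, z is the direction in which the jaws open and shut, and the axes are right-handed (so a half turn about x gives the same grasp; the last joint's range is limited). The gripper opens to 85 mm and grips with 20 to 120 N. Pads are 22 mm wide; open, the fingers measure 114 mm over their backs; the gripper's body (76 mm by 85 mm) begins 54 mm behind the grasp point. The pads swing forward as they close: fully open they stand 13 mm farther back than shut.
Start: joints at [-1.356, 0.276, 1.505, -0, 1.361, -0.121], TCP at [0.189, -0.543, 0.231] pointing down, gripper open.
Joint ranges: [-2.89, 2.89], [-0.75, 2.08], [0.22, 2.7], [-1.18, 4.32], [0.11, 2.71], [-2.7, 2.7]. Speed limits (rad/s): [2.57, 2.57, 3.14, 3.14, 3.14, 3.14].

### API

Orientations are given as a unit quaternion [w, x, y, z].
In Python, from rig import get_state, get_image, sign_off, grip_depth gives the robot as it stands. The module is installed in compiled form; this text tells all that it offers.
- The arm moves only by the tool arm_command, never from a script. Its argument "series" is a list of rows, each an object with "dp": the shift along the tool's x, y, z scaled (see below), a list of three; "angular": the turn, a rotation vector about the tool's x, y, z scaled (see below), a list of three; "gripper": the finger opening in mm, from 0 to 85.4. A call has exactly 8 rows; each row shifts and turns the pose as measured when the row begins, along the tool's axes as they then stand; what a row does not reach is not made up. The controller multiplies each number of a shift by 0.12 m and each number of a turn by 90 degrees. A row lasts 1/8 s, in which the tool goes at most 62.5 mm and 10.7 degrees, less where a joint would pass 70% of its speed; a pose out of reach is approached as far as the arm can. A call with a number of a shift or a turn outside -1 to 1 is refused whole. A call with a gripper value outside its range is refused whole. The fingers move at their own pace and stop on an object; "grip_force" is the grip in N (left out, the last holds). Time passes only in rows, so rows that do not move let the fingers close, or fill a call up. It gives the time, the measured TCP pose, the force and the opening at its end, in the units of the state.
- get_state(): the state, without advancing time (a new reading comes with each control period).
- get_image(name): name is "side" or "top"; returns a dict with "image" (420x560x3 uint8, blue, green, red), "depth" (420x560 float32, m along the optical axis (not along the pixel's ray), 0 where there is no reading), "mtx" (3x3 intrinsics, pixels), "view" (4x4, takes a point from world to camera coordinates). Camera axes: x right, y up, looking along -z (the intrinsics and any distortion apply to the point x, -y, -z); pixel columns grow to the right and rows downward; lengths in m; the calibration is good to about 2 mm. A picture is of the moment at which its call begins.
- sign_off(): hands the job in, once; it reports no verdict.
The state is a dict: "clock": time; "qpos": joint angles; "qd": joint speeds; "effort": joint torques, N m; "position": TCP position; "ee_rot": TCP orientation; "contact_force": force on the tool from outside, world axes, zero at the start; "moment": the same for the moment, N m; "width": finger opening in m.
Only numpy, scipy, OpenCV 4.12 (cv2) and the standard library are available. Lean on these libraries where they do the work, as an engineer would, in place of code of your own. Each camera call takes 0.05 s, during which the arm holds its last target. There are 200 camera calls.

## Working session

There is one attempt and no reset: what is moved stays moved. The work goes in short steps, Python scripts to look and compute and a tool call to move; the robot and the scene stay as the last step left them, time stands still between calls to the robot, and variables do not carry over. Pictures are saved under pics/ and viewed, about 8 in all and at most 12, crops included, and the job is handed in when it is done.

Besides the shell and the picture viewer there is one more tool, called after "Request:" by a JSON object that holds its "method" and its "body", one argument or row to a line. arm_command: Moves the arm, as the interface text tells. Its arguments: {"type":"object","properties":{"series":{"type":"array","items":{"type":"object","properties":{"dp":{"type":"array","items":{"type":"number"}},"angular":{"type":"array","items":{"type":"number"}},"gripper":{"type":"number"}}}},"grip_force":{"type":"number"}},"required":["series"]}

```bash
mkdir -p pics; ls; python3 - <<'E'
from rig import *
import cv2,numpy as np,pickle
s=get_state();print(s,grip_depth)
d={}
for n in("top","side"):
    g=get_image(n);d[n]=g;cv2.imwrite(f"pics/{n}0.png",g["image"]);print(n,g["mtx"].tolist(),g["view"].round(4).tolist())
pickle.dump(d,open("d0.pkl","wb"))
E
```

```text
pics
{'clock': 0.0, 'qpos': array([-1.35599682e+00,  2.76571889e-01,  1.50613244e+00,  4.94609599e-06,
        1.36069943e+00, -1.20993354e-01]), 'qd': array([ 6.32436201e-04, -6.91688936e-05, -5.42199370e-04, -4.91063412e-04,
        6.12289036e-04,  8.18437536e-04]), 'effort': array([-2.66959796e-04, -4.16768682e+01, -2.45802587e+01, -9.25866061e-05,
        1.10489182e-02,  1.12148797e-05]), 'position': array([ 0.18935914, -0.54236408,  0.23045317]), 'ee_rot': array([ 0.5760508 ,  0.40984732,  0.57699551, -0.40898269]), 'contact_force': array([ 0.71363364, -0.60119307,  1.37166654]), 'moment': array([-0.01529468, -0.00109531,  0.01093572]), 'width': 0.08554208632544145} 0.0187
top [[452.96850592272034, 0.0, 283.2428163924814], [0.0, 452.96850592272034, 209.1589714704709], [0.0, 0.0, 1.0]] [[-0.0691, -0.9976, -0.0013, 0.1775], [0.9749, -0.0678, 0.2121, -0.5391], [-0.2117, 0.0134, 0.9773, -1.103], [0.0, 0.0, 0.0, 1.0]]
side [[491.97537613526805, 0.0, 281.51409428012335], [0.0, 491.97537613526805, 197.88888617560556], [0.0, 0.0, 1.0]] [[-0.8641, -0.5033, 0.0009, 0.4944], [0.2673, -0.4573, 0.8482, -0.1654], [-0.4264, 0.7332, 0.5297, -1.0636], [0.0, 0.0, 0.0, 1.0]]
```

View pics/top0.png

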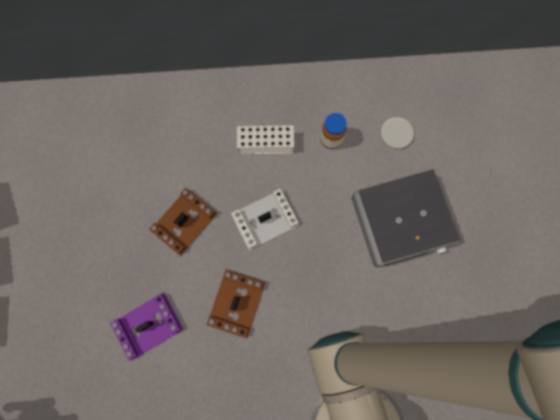

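View pics/side0.png

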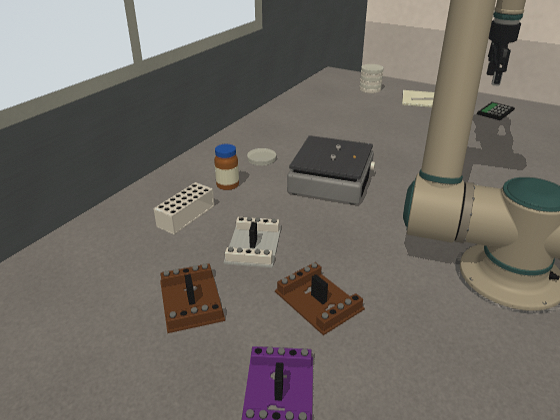

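Candidates in the top view: grey/white plate at (265,217), brown ones at (183,221) and (237,303), and a purple one at (147,326). The aluminium plate with white blocks and a black handle is the one at (265,217). The shaker is at (408,218), with screws at about (399,220) and (423,213) and the pin at about (417,238). Next I'll take a close crop and measure.

```bash
cat > h.py <<'E'
import numpy as np,cv2
def ray(g,uv,z):
    "pixels (N,2) -> world points on plane(s) at height z"
    uv=np.atleast_2d(np.float64(uv)); K=g["mtx"];V=g["view"];R=V[:3,:3];c=-R.T@V[:3,3]
    p=np.c_[(uv[:,0]-K[0,2])/K[0,0],-(uv[:,1]-K[1,2])/K[1,1],-np.ones(len(uv))]@R
    return c+p*((z-c[2])/p[:,2])[:,None]
def cloud(g):
    h,w=g["depth"].shape;v,u=np.mgrid[:h,:w];K=g["mtx"];V=g["view"];R=V[:3,:3];d=g["depth"]
    p=np.stack([(u-K[0,2])/K[0,0]*d,-(v-K[1,2])/K[1,1]*d,-d],-1)
    return (p-V[:3,3])@R
def proj(g,P):
    P=np.atleast_2d(P);V=g["view"];K=g["mtx"];c=P@V[:3,:3].T+V[:3,3]
    return np.c_[K[0,0]*c[:,0]/-c[:,2]+K[0,2],-K[1,1]*c[:,1]/-c[:,2]+K[1,2]]
E
python3 - <<'E'
import pickle,cv2,numpy as np
from h import *
d=pickle.load(open("d0.pkl","rb"))
def crop(n,x,y,w,h,k):return cv2.resize(d[n]["image"][y:y+h,x:x+w],None,fx=k,fy=k,interpolation=cv2.INTER_CUBIC)
a=crop("top",225,180,80,75,5);b=crop("top",348,165,120,105,3.0)
c=crop("side",215,205,80,70,4.5);e=crop("side",280,130,110,75,3.6)
W=np.zeros((600,800,3),np.uint8)
for im,(x,y) in((a,(0,0)),(b,(405,0)),(c,(0,325+0)),(e,(400,320))):
    hh=min(im.shape[0],600-y);ww=min(im.shape[1],800-x,400 if x>=400 else 800);W[y:y+hh,x:x+ww]=np.clip(im[:hh,:ww]*1.3,0,255)
cv2.imwrite("pics/crop1.png",W)
g=d["top"];P=cloud(g);img=g["image"]
for uv in((265,217),(247,232),(250,215),(399,220),(423,213),(417,238),(408,200),(300,300)):print(uv,P[uv[1],uv[0]].round(4),img[uv[1],uv[0]])
hsv=cv2.cvtColor(img,cv2.COLOR_BGR2HSV)
# deck: points near z=.088
m=((abs(P[...,2]-.088)<.006)&(P[...,1]<0)&(P[...,0]>.3)).astype(np.uint8)
m[:,:340]=0
m=cv2.morphologyEx(m,cv2.MORPH_OPEN,np.ones((3,3)))
n,l,st,ce=cv2.connectedComponentsWithStats(m);i=1+st[1:,4].argmax()
q=P[l==i];r=cv2.minAreaRect(np.float32(q[:,:2]*1000));print("deck",r,np.median(q[:,2]))
# handle
m=((hsv[...,2]<60)).astype(np.uint8);m[:]*=((P[...,2]>.045)&(P[...,2]<.065));m2=np.zeros_like(m);m2[195:240,240:295]=m[195:240,240:295]
q=P[m2>0];print("handle",cv2.minAreaRect(np.float32(q[:,:2]*1000)),len(q),np.median(q[:,2]),cv2.minAreaRect(np.float32(np.argwhere(m2)[:,::-1])))
# plate whole
m=(P[...,2]>.003).astype(np.uint8);m2=np.zeros_like(m);m2[180:260,222:308]=m[180:260,222:308]
q=P[m2>0];print("plate",cv2.minAreaRect(np.float32(q[:,:2]*1000)),len(q))
E
```

```text
(265, 217) [0.5329 0.1877 0.0575] [22 21 21]
(247, 232) [0.5022 0.2376 0.0293] [148 158 162]
(250, 215) [0.5507 0.2286 0.0101] [161 166 170]
(399, 220) [ 0.4943 -0.1416  0.0984] [122 125 133]
(423, 213) [ 0.5075 -0.2024  0.0997] [118 122 128]
(417, 238) [ 0.4476 -0.1814  0.0934] [ 63 113 145]
(408, 200) [ 0.5446 -0.1722  0.0913] [70 68 70]
(300, 300) [ 0.3203  0.1123 -0.003 ] [116 121 128]
deck ((508.55743408203125, -170.47999572753906), (190.74041748046875, 201.96839904785156), 12.243890762329102) 0.08893792807832814
handle ((535.3623046875, 189.73020935058594), (10.089879989624023, 29.935359954833984), 22.955589294433594) 54 0.05468899080997229 ((264.3000183105469, 216.60000610351562), (4.0249223709106445, 11.627553939819336), 63.43495178222656)
plate ((477.32196044921875, 196.21578979492188), (230.91253662109375, 339.4248046875), 85.98424530029297) 2550
```

View pics/crop1.png

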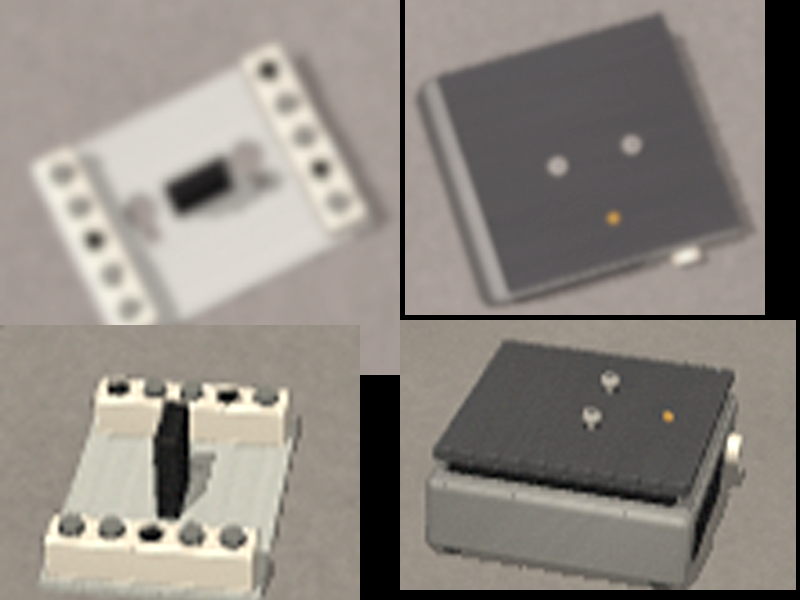

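The plate's wide keyhole ends are on its upper side in the top view, near crop (140,210) and (247,155), and the slots run downward. So plate +x is roughly world +x, like the deck, where the pin is on the lower side. Now refining the measurements.

```bash
cat >> h.py <<'E'
def wc(img,uv,r,sign=1,chan=None):
    "sub-pixel centroid of a bright(+)/dark(-) spot against the local median"
    u,v=map(int,uv);g=img.astype(float);g=g.mean(2) if chan is None else g[...,chan[0]]-g[...,chan[1]]
    p=g[v-r:v+r+1,u-r:u+r+1];w=sign*(p-np.median(p));w[w<.35*w.max()]=0
    y,x=np.mgrid[v-r:v+r+1,u-r:u+r+1];return np.array([(w*x).sum(),(w*y).sum()])/w.sum()
def tri(ga,ua,gb,ub):
    "midpoint and gap of two rays"
    A=ray(ga,ua,0)[0],ray(ga,ua,.5)[0];B=ray(gb,ub,0)[0],ray(gb,ub,.5)[0]
    a=A[1]-A[0];b=B[1]-B[0];s=np.linalg.lstsq(np.c_[a,-b],B[0]-A[0],rcond=None)[0]
    p,q=A[0]+a*s[0],B[0]+b*s[1];return (p+q)/2,np.linalg.norm(p-q)
E
python3 - <<'E'
import pickle
from h import *
d=pickle.load(open("d0.pkl","rb"));t,s=d["top"],d["side"]
T=[wc(t["image"],(399,220),5),wc(t["image"],(423,213),5),wc(t["image"],(417,238),4,1,(2,0))]
sd=[(280+(591-400)/3.6,130+(415-320)/3.6),(280+(610-400)/3.6,130+(380-320)/3.6),(280+(668-400)/3.6,130+(416-320)/3.6)]
S=[wc(s["image"],sd[0],4),wc(s["image"],sd[1],4),wc(s["image"],sd[2],4,1,(2,0))]
for a,b,z in zip(T,S,(.1005,.1005,.092)):
    print(a.round(1),b.round(1),ray(t,a,z)[0].round(4),ray(s,b,z)[0].round(4),[x.round(4) for x in tri(t,a,s,b)])
for n,(w0,w1,h0,h1) in(("top",(225,305,183,255)),("side",(215,295,205,275))):
    g=d[n];P=cloud(g);hsv=cv2.cvtColor(g["image"],cv2.COLOR_BGR2HSV);R=np.zeros(P.shape[:2],bool);R[h0:h1,w0:w1]=1
    m=(R&(P[...,2]>.024)&(P[...,2]<.045)&(hsv[...,2]>125)).astype(np.uint8)
    k,l,st,ce=cv2.connectedComponentsWithStats(m);c=[]
    for i in range(1,k):
        if st[i,4]>60:
            r=cv2.minAreaRect(np.float32(P[l==i][:,:2]*1000));print(n,"block",np.round(r[0],1),np.round(r[1],1),round(r[2],1),st[i,4],P[l==i][:,2].mean().round(4));c.append(r[0])
    if len(c)==2: a,b=np.array(c);print(" mid",(a+b)/2,"len",np.linalg.norm(a-b),"yaw",np.degrees(np.arctan2(*( (a-b)*(1 if a[1]>b[1] else -1)*[-1,1]))))
    m=(R&(hsv[...,2]<70)&(P[...,2]>.048)).astype(np.uint8);v,u=np.nonzero(m)
    q=ray(g,np.c_[u,v],.055)[:,:2]*1000;print(n,"handle",np.mean(q,0),cv2.minAreaRect(np.float32(q)))
E
```

```text
[398.4 219.8] [332.7 156.6] [ 0.4945 -0.1395  0.1005] [ 0.4898 -0.1302  0.1005] [array([ 0.4951, -0.1414,  0.0942]), np.float64(0.0009)]
[423.  212.8] [337.8 146.5] [ 0.5078 -0.2021  0.1005] [ 0.5036 -0.193   0.1005] [array([ 0.5087, -0.2041,  0.0946]), np.float64(0.0006)]
[417.  237.4] [354.  156.3] [ 0.4492 -0.1821  0.092 ] [ 0.4472 -0.1764  0.092 ] [array([ 0.4498, -0.1832,  0.0883]), np.float64(0.0001)]
top block [561.1 133.5] [104.8  22. ] 22.8 296 0.0299
top block [513.  245.4] [103.9  21.9] 23.2 307 0.0297
 mid [537.05368042 189.44498444] len 121.87440568933502 yaw 23.244263506166437
top handle [535.08531529 189.88595081] ((535.477294921875, 189.90318298339844), (13.619389533996582, 31.31145668029785), 32.23446273803711)
side block [591.5 150.2] [36.3 22.1] 23.0 61 0.028
side block [536.4 125.1] [50.9 26.5] 20.1 98 0.0282
side block [511.9 249. ] [103.8  28.2] 21.8 252 0.0283
side handle [532.47271788 199.05891863] ((520.3799438476562, 226.20904541015625), (12.651993751525879, 103.96202850341797), 23.87925148010254)
```

```bash
cat > go.py <<'E'
import sys,numpy as np
from rig import get_state
from scipy.spatial.transform import Rotation as Ro
def tool(s): 
    w,x,y,z=s["ee_rot"];return Ro.from_quat([x,y,z,w])
def go(pos,yaw,q=True):
    "shift (tool axes, units of .12 m) and turn (units of 90 deg) to TCP pos, tool down, jaw axis along yaw(deg, mod 180)"
    s=get_state();R=tool(s);d=np.array(pos)-s["position"]
    best=None
    for k in(0,180):
        a=np.radians(yaw+k);z=[np.cos(a),np.sin(a),0];x=[0,0,-1];T=Ro.from_matrix(np.c_[x,np.cross(z,x),z])
        r=(R.inv()*T).as_rotvec()
        if best is None or np.linalg.norm(r)<np.linalg.norm(best):best=r
    j=R.as_matrix()[:,2];print("t",s["clock"],"pos",s["position"].round(4),"yaw",np.degrees(np.arctan2(j[1],j[0])).round(2),"q6",s["qpos"][5].round(2),"F",s["contact_force"].round(1),"w",s["width"].round(4))
    print("dp units",(R.inv().apply(d)/.12).round(3),"turn units",(best/(np.pi/2)).round(4),"deg",np.degrees(best).round(1))
if __name__=="__main__":
    v=list(map(float,sys.argv[1:]));go(v[:3],v[3])
E
python3 go.py 0.537 0.1895 0.23 23.2
```

```text
Traceback (most recent call last):
  File "go.py", line 17, in <module>
    v=list(map(float,sys.argv[1:]));go(v[:3],v[3])
                                    ~~^^^^^^^^^^^^
  File "go.py", line 14, in go
    j=R.as_matrix()[:,2];print("t",s["clock"],"pos",s["position"].round(4),"yaw",np.degrees(np.arctan2(j[1],j[0])).round(2),"q6",s["qpos"][5].round(2),"F",s["contact_force"].round(1),"w",s["width"].round(4))
                                                                                                                                                                                           ^^^^^^^^^^^^^^^^
AttributeError: 'float' object has no attribute 'round'
```

```bash
sed -i 's/s\["width"\].round(4)/round(s["width"],4)/' go.py
python3 go.py 0.537 0.1895 0.23 23.2
```

```text
t 0.1 pos [ 0.1894 -0.5424  0.2305] yaw -70.76 q6 -0.12 F [ 0.3  0.3 -0.3] w 0.0854
dp units [ 0.013  4.745 -4.804] turn units [ 9.56e-01 -9.00e-04  7.00e-04] deg [86.  -0.1  0.1]
```

Request:
{"method": "arm_command", "body": {
  "series": [
    {"dp": [0, 0.365, -0.37], "angular": [0, 0, 0], "gripper": 85},
    {"dp": [0, 0.365, -0.37], "angular": [0, 0, 0], "gripper": 85},
    {"dp": [0, 0.365, -0.37], "angular": [0, 0, 0], "gripper": 85},
    {"dp": [0, 0.365, -0.37], "angular": [0, 0, 0], "gripper": 85},
    {"dp": [0, 0.365, -0.37], "angular": [0, 0, 0], "gripper": 85},
    {"dp": [0, 0.365, -0.37], "angular": [0, 0, 0], "gripper": 85},
    {"dp": [0, 0.365, -0.37], "angular": [0, 0, 0], "gripper": 85},
    {"dp": [0, 0.365, -0.37], "angular": [0, 0, 0], "gripper": 85}
  ]
}}

```text
clock: 1.1
position: [0.4038, -0.0921, 0.2285]
ee_rot: [0.574, 0.414, 0.575, -0.411]
contact_force: [0.2, 0.1, -0.3]
width: 0.0849
```

```bash
python3 go.py 0.537 0.1895 0.16 23.2
```

```text
t 1.1 pos [ 0.4038 -0.0921  0.2285] yaw -71.37 q6 0.85 F [ 0.2  0.1 -0.3] w 0.0849
dp units [ 0.58   1.8   -1.868] turn units [ 9.492e-01 -2.600e-03  3.000e-04] deg [85.4 -0.2  0. ]
```

Request:
{"method": "arm_command", "body": {
  "series": [
    {"dp": [0.08, 0.36, -0.37], "angular": [0, 0, 0], "gripper": 85},
    {"dp": [0.08, 0.36, -0.37], "angular": [0, 0, 0], "gripper": 85},
    {"dp": [0.08, 0.36, -0.37], "angular": [0, 0, 0], "gripper": 85},
    {"dp": [0.08, 0.36, -0.37], "angular": [0, 0, 0], "gripper": 85},
    {"dp": [0.08, 0.36, -0.37], "angular": [0, 0, 0], "gripper": 85},
    {"dp": [0, 0, 0], "angular": [-0.118, 0, 0], "gripper": 85},
    {"dp": [0, 0, 0], "angular": [-0.118, 0, 0], "gripper": 85},
    {"dp": [0, 0, 0], "angular": [-0.118, 0, 0], "gripper": 85}
  ]
}}

```text
clock: 2.1
position: [0.5359, 0.1929, 0.1782]
ee_rot: [0.667, 0.235, 0.667, -0.234]
contact_force: [-0.3, 0.4, -0.2]
width: 0.0851
```

Request:
{"method": "arm_command", "body": {
  "series": [
    {"dp": [0, 0, 0], "angular": [-0.118, 0, 0], "gripper": 85},
    {"dp": [0, 0, 0], "angular": [-0.118, 0, 0], "gripper": 85},
    {"dp": [0, 0, 0], "angular": [-0.118, 0, 0], "gripper": 85},
    {"dp": [0, 0, 0], "angular": [-0.118, 0, 0], "gripper": 85},
    {"dp": [0, 0, 0], "angular": [-0.118, 0, 0], "gripper": 85},
    {"dp": [0, 0, 0], "angular": [-0.1, 0, 0], "gripper": 85},
    {"dp": [0, 0, 0], "angular": [0, 0, 0], "gripper": 85},
    {"dp": [0, 0, 0], "angular": [0, 0, 0], "gripper": 85}
  ]
}}

```text
clock: 3.1
position: [0.5331, 0.1927, 0.1741]
ee_rot: [0.688, -0.147, 0.695, 0.147]
contact_force: [-0.6, -0.4, 0.6]
width: 0.085
```

```bash
python3 go.py 0.537 0.1895 0.09 23.2
```

```text
t 3.1 pos [0.5331 0.1927 0.1741] yaw 24.02 q6 -0.2 F [-0.6 -0.4  0.6] w 0.085
dp units [ 0.701 -0.04   0.025] turn units [ 0.0091 -0.0057 -0.0018] deg [ 0.8 -0.5 -0.2]
```

Request:
{"method": "arm_command", "body": {
  "series": [
    {"dp": [0.2, -0.02, 0.012], "angular": [0.009, -0.006, -0.002], "gripper": 85},
    {"dp": [0.2, -0.02, 0.013], "angular": [0, 0, 0], "gripper": 85},
    {"dp": [0.2, 0, 0], "angular": [0, 0, 0], "gripper": 85},
    {"dp": [0.2, 0, 0], "angular": [0, 0, 0], "gripper": 85},
    {"dp": [0.2, 0, 0], "angular": [0, 0, 0], "gripper": 85},
    {"dp": [0.1, 0, 0], "angular": [0, 0, 0], "gripper": 85},
    {"dp": [0, 0, 0], "angular": [0, 0, 0], "gripper": 85},
    {"dp": [0, 0, 0], "angular": [0, 0, 0], "gripper": 85}
  ]
}}

```text
clock: 4.1
position: [0.5398, 0.1898, 0.0398]
ee_rot: [0.695, -0.138, 0.692, 0.138]
contact_force: [0.3, -0.7, 0.2]
width: 0.0851
```

```bash
python3 go.py 0.537 0.1895 0.019 23.2
```

```text
t 4.1 pos [0.5398 0.1898 0.0398] yaw 22.46 q6 -0.18 F [ 0.3 -0.7  0.2] w 0.0851
dp units [ 0.173  0.007 -0.023] turn units [-0.0082  0.0031  0.0007] deg [-0.7  0.3  0.1]
```

Request:
{"method": "arm_command", "body": {
  "series": [
    {"dp": [0.08, 0.007, -0.02], "angular": [-0.008, 0.003, 0], "gripper": 85},
    {"dp": [0.08, 0, 0], "angular": [0, 0, 0], "gripper": 85},
    {"dp": [0.01, 0, 0], "angular": [0, 0, 0], "gripper": 40},
    {"dp": [0, 0, 0], "angular": [0, 0, 0], "gripper": 20},
    {"dp": [0, 0, 0], "angular": [0, 0, 0], "gripper": 20},
    {"dp": [0, 0, 0], "angular": [0, 0, 0], "gripper": 0},
    {"dp": [0, 0, 0], "angular": [0, 0, 0], "gripper": 0},
    {"dp": [0, 0, 0], "angular": [0, 0, 0], "gripper": 0}
  ],
  "grip_force": 60
}}

```text
clock: 5.1
position: [0.539, 0.1902, 0.0201]
ee_rot: [0.694, -0.143, 0.691, 0.142]
contact_force: [0.3, 0.2, -1.2]
width: 0.0112
```

```bash
python3 go.py 0.537 0.1895 0.17 23.2
```

```text
t 5.1 pos [0.539  0.1902 0.0201] yaw 23.21 q6 -0.19 F [ 0.3  0.2 -1.2] w 0.0112
dp units [-1.249e+00 -1.000e-03 -1.200e-02] turn units [0.0001 0.0029 0.0012] deg [0.  0.3 0.1]
```

Request:
{"method": "arm_command", "body": {
  "series": [
    {"dp": [-0.1, 0, 0], "angular": [0, 0, 0], "gripper": 0},
    {"dp": [-0.25, 0, 0], "angular": [0, 0, 0], "gripper": 0},
    {"dp": [-0.3, 0, 0], "angular": [0, 0, 0], "gripper": 0},
    {"dp": [-0.3, 0, 0], "angular": [0, 0, 0], "gripper": 0},
    {"dp": [-0.25, 0, 0], "angular": [0, 0, 0], "gripper": 0},
    {"dp": [0, 0, 0], "angular": [0.062, 0, 0], "gripper": 0},
    {"dp": [0, 0, 0], "angular": [0.062, 0, 0], "gripper": 0},
    {"dp": [0, 0, 0], "angular": [0, 0, 0], "gripper": 0}
  ],
  "grip_force": 100
}}

```text
clock: 6.1
position: [0.5338, 0.1891, 0.1689]
ee_rot: [0.702, -0.073, 0.705, 0.072]
contact_force: [-0.0, -0.0, -3.7]
width: 0.0105
```

```bash
python3 go.py 0.4932 -0.1729 0.17 12.1
```

```text
t 6.1 pos [0.5338 0.1891 0.1689] yaw 11.78 q6 0.01 F [-0.  -0.  -3.7] w 0.0105
dp units [-1.000e-03 -2.885e+00 -9.470e-01] turn units [-0.0036 -0.0026  0.0008] deg [-0.3 -0.2  0.1]
```

Request:
{"method": "arm_command", "body": {
  "series": [
    {"dp": [0, -0.2, -0.07], "angular": [0, 0, 0], "gripper": 0},
    {"dp": [0, -0.42, -0.138], "angular": [0, 0, 0], "gripper": 0},
    {"dp": [0, -0.42, -0.138], "angular": [0, 0, 0], "gripper": 0},
    {"dp": [0, -0.42, -0.138], "angular": [0, 0, 0], "gripper": 0},
    {"dp": [0, -0.42, -0.138], "angular": [0, 0, 0], "gripper": 0},
    {"dp": [0, -0.42, -0.138], "angular": [0, 0, 0], "gripper": 0},
    {"dp": [0, -0.42, -0.138], "angular": [0, 0, 0], "gripper": 0},
    {"dp": [0, -0.165, -0.05], "angular": [0, 0, 0], "gripper": 0}
  ]
}}

```text
clock: 7.1
position: [0.4928, -0.1817, 0.1685]
ee_rot: [0.7, -0.08, 0.705, 0.08]
contact_force: [0.6, 1.4, -3.3]
width: 0.011
```

```bash
python3 go.py 0.4932 -0.1729 0.14 12.1
```

```text
t 7.1 pos [ 0.4928 -0.1817  0.1685] yaw 12.94 q6 -0.71 F [ 0.6  1.4 -3.3] w 0.011
dp units [0.237 0.071 0.021] turn units [ 0.0094 -0.0045 -0.0002] deg [ 0.8 -0.4 -0. ]
```

Request:
{"method": "arm_command", "body": {
  "series": [
    {"dp": [0.1, 0.071, 0.021], "angular": [0.009, -0.0045, 0], "gripper": 0},
    {"dp": [0.1, 0, 0], "angular": [0, 0, 0], "gripper": 0},
    {"dp": [0.08, 0, 0], "angular": [0, 0, 0], "gripper": 0},
    {"dp": [0.03, 0, 0], "angular": [0, 0, 0], "gripper": 0},
    {"dp": [0, 0, 0], "angular": [0, 0, 0], "gripper": 0},
    {"dp": [0, 0, 0], "angular": [0, 0, 0], "gripper": 0},
    {"dp": [0, 0, 0], "angular": [0, 0, 0], "gripper": 0},
    {"dp": [0, 0, 0], "angular": [0, 0, 0], "gripper": 0}
  ]
}}

```text
clock: 8.1
position: [0.4926, -0.1712, 0.1288]
ee_rot: [0.703, -0.075, 0.703, 0.077]
contact_force: [1.1, 0.2, -3.6]
width: 0.0109
```

```bash
python3 go.py 0.4932 -0.1729 0.13 12.1; python3 - <<'E'
from rig import *
import cv2,numpy as np,pickle
d={n:get_image(n) for n in("top","side")};pickle.dump(d,open("d1.pkl","wb"))
f=lambda n,x,y,w,h,k:cv2.resize(d[n]["image"][y:y+h,x:x+w],None,fx=k,fy=k,interpolation=cv2.INTER_CUBIC)
a=f("top",340,150,130,130,3.0);b=f("side",270,60,135,150,2.9)
W=np.zeros((440,800,3),np.uint8);W[:a.shape[0],:a.shape[1]]=a;W[:b.shape[0],400:400+b.shape[1]]=b[:,:400]
cv2.imwrite("pics/crop2.png",np.clip(W*1.3,0,255).astype(np.uint8))
E
```

```text
t 8.1 pos [ 0.4926 -0.1712  0.1288] yaw 12.35 q6 -0.68 F [ 1.1  0.2 -3.6] w 0.0109
dp units [-0.01  -0.015  0.002] turn units [ 0.0027 -0.0007 -0.0013] deg [ 0.2 -0.1 -0.1]
```

View pics/crop2.png

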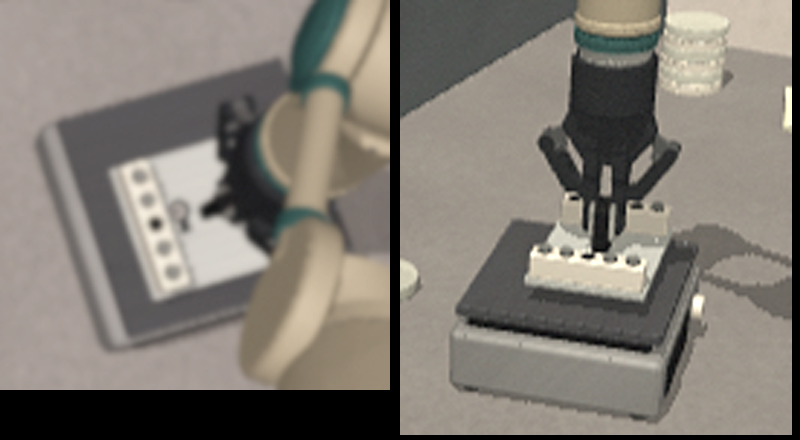

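The crop shows the plate held level over the deck. The +y keyhole is visible at crop (180,210), i.e. pixel (400,220), with the screw head inside its wide end. I'll check with numbers, using the +y block as reference.

```bash
python3 - <<'E'
import pickle
from h import *
from rig import get_state
d0=pickle.load(open("d0.pkl","rb"));d=pickle.load(open("d1.pkl","rb"));p=get_state()["position"]
def block(g,box,zb,zlo,zhi):
    P=cloud(g);w0,w1,h0,h1=box;R=np.zeros(P.shape[:2],bool);R[h0:h1,w0:w1]=1
    hsv=cv2.cvtColor(g["image"],cv2.COLOR_BGR2HSV)
    m=(R&(P[...,2]>zlo)&(P[...,2]<zhi)&(hsv[...,2]>90)).astype(np.uint8)
    k,l,st,ce=cv2.connectedComponentsWithStats(m);i=1+st[1:,4].argmax();q=P[l==i]
    r=cv2.minAreaRect(np.float32(q[:,:2]*1000));print("block",np.round(r[0],1),np.round(r[1],1),round(r[2],1),len(q),"z",np.percentile(q[:,2],[10,50,90]).round(4));return np.array(r[0])
b0=block(d0["top"],(225,305,183,255),.034,.024,.045) # either block
b1=block(d["top"],(370,405,195,255),.143,.131,.155)
a=np.radians(12.35);y=np.array([-np.sin(a),np.cos(a)])
print("plate origin from block",b1-61*y,"TCP",p*1000)
# raw screw view through keyhole
print("screw px at start 398.4,219.8; keyhole +y wide end expected px for TCP-based plate:",proj(d["top"],[p[0]+.008*np.cos(a)-.032*np.sin(a),p[1]+.008*np.sin(a)+.032*np.cos(a),p[2]-.0201+.005]))
im=d["top"]["image"][205:235,385:420].mean(2).astype(int);print(im[5:28,5:30])
E
```

```text
block [513.  245.4] [103.9  21.9] 23.2 326 z [0.0264 0.0296 0.0338]
block [ 478.  -111.6] [104.3  22.7] 12.2 419 z [0.1358 0.1389 0.1431]
plate origin from block [ 491.05180308 -171.18862167] TCP [ 492.57435281 -171.18946028  128.689925  ]
screw px at start 398.4,219.8; keyhole +y wide end expected px for TCP-based plate: [[399.1959067  219.23845907]]
[[163 151 138 140 151 158 161 161 161 161 161 162 162 162 162 163 163 163
  163 162 159 146 118  83  52]
 [173 161 141 134 144 155 160 162 161 162 162 162 163 163 163 163 163 163
  163 162 157 141 108  74  58]
 [175 166 146 133 140 153 160 162 162 162 163 162 162 162 162 162 162 162
  162 161 156 140 109  83  70]
 [167 165 153 137 137 150 159 162 162 162 162 162 162 162 162 162 162 162
  161 159 152 132 104  84  71]
 [150 158 156 141 134 144 156 160 160 159 160 160 161 161 161 162 162 162
  161 156 142 116  88  69  56]
 [131 148 155 146 135 141 153 155 153 150 152 156 159 161 162 162 162 160
  156 147 126  91  60  46  36]
 [122 142 157 153 140 140 147 144 136 131 135 142 151 158 160 160 158 152
  141 124  96  62  36  29  26]
 [126 146 1
[... 969 characters left out ...]
34 126 106  88 100 126 147 158 160 161
  160 160 160 160 160 160 160]
 [158 147 147 158 171 177 171 155 138 130 122 116 125 139 151 157 159 159
  159 160 160 160 160 161 161]
 [175 173 171 173 176 177 173 162 143 135 138 141 147 153 156 158 159 160
  160 160 161 161 161 161 162]
 [180 179 173 167 165 164 166 161 146 137 142 150 155 157 159 159 160 161
  161 161 162 162 162 162 162]
 [177 175 161 146 141 141 148 155 148 137 137 147 155 159 160 160 161 161
  162 162 162 162 162 162 161]
 [172 167 146 125 119 121 132 148 152 139 132 143 154 160 160 161 161 162
  161 161 161 161 161 161 161]
 [167 162 137 116 112 115 129 148 157 145 134 141 154 160 161 161 161 161
  161 161 161 161 161 162 162]]
```

Request:
{"method": "arm_command", "body": {
  "series": [
    {"dp": [0, -0.015, 0.01], "angular": [0.0027, -0.0007, -0.0013], "gripper": 0},
    {"dp": [0.02, 0, 0], "angular": [0, 0, 0], "gripper": 0},
    {"dp": [0.02, 0, 0], "angular": [0, 0, 0], "gripper": 0},
    {"dp": [0.01, 0, 0], "angular": [0, 0, 0], "gripper": 0},
    {"dp": [0, 0, 0], "angular": [0, 0, 0], "gripper": 0},
    {"dp": [0, 0, 0], "angular": [0, 0, 0], "gripper": 0},
    {"dp": [0, 0, 0], "angular": [0, 0, 0], "gripper": 0},
    {"dp": [0, 0, 0], "angular": [0, 0, 0], "gripper": 0}
  ]
}}

```text
clock: 9.2
position: [0.4942, -0.1729, 0.1223]
ee_rot: [0.703, -0.074, 0.703, 0.074]
contact_force: [-0.8, 0.2, -4.7]
width: 0.0107
```

```bash
python3 go.py 0.4941 -0.1727 0.108 12.1
```

```text
t 9.2 pos [ 0.4942 -0.1729  0.1223] yaw 12.07 q6 -0.68 F [-0.8  0.2 -4.7] w 0.0107
dp units [ 0.119  0.002 -0.   ] turn units [-0.0003 -0.0001  0.0001] deg [-0. -0.  0.]
```

Request:
{"method": "arm_command", "body": {
  "series": [
    {"dp": [0.009, 0, 0], "angular": [0, 0, 0], "gripper": 0},
    {"dp": [0.009, 0, 0], "angular": [0, 0, 0], "gripper": 0},
    {"dp": [0.009, 0, 0], "angular": [0, 0, 0], "gripper": 0},
    {"dp": [0.009, 0, 0], "angular": [0, 0, 0], "gripper": 0},
    {"dp": [0.009, 0, 0], "angular": [0, 0, 0], "gripper": 0},
    {"dp": [0.009, 0, 0], "angular": [0, 0, 0], "gripper": 0},
    {"dp": [0, 0, 0], "angular": [0, 0, 0], "gripper": 0},
    {"dp": [0, 0, 0], "angular": [0, 0, 0], "gripper": 0}
  ]
}}

```text
clock: 10.2
position: [0.4942, -0.1729, 0.1153]
ee_rot: [0.703, -0.074, 0.703, 0.074]
contact_force: [-0.4, -0.8, -4.5]
width: 0.0107
```

```bash
python3 go.py 0.4941 -0.1727 0.108 12.1
```

```text
t 10.2 pos [ 0.4942 -0.1729  0.1153] yaw 12.07 q6 -0.68 F [-0.4 -0.8 -4.5] w 0.0107
dp units [ 0.061  0.002 -0.   ] turn units [-0.0004 -0.0001  0.0001] deg [-0. -0.  0.]
```

Request:
{"method": "arm_command", "body": {
  "series": [
    {"dp": [0.009, 0, 0], "angular": [0, 0, 0], "gripper": 0},
    {"dp": [0.009, 0, 0], "angular": [0, 0, 0], "gripper": 0},
    {"dp": [0.009, 0, 0], "angular": [0, 0, 0], "gripper": 0},
    {"dp": [0.009, 0, 0], "angular": [0, 0, 0], "gripper": 0},
    {"dp": [0, 0, 0], "angular": [0, 0, 0], "gripper": 0},
    {"dp": [0, 0, 0], "angular": [0, 0, 0], "gripper": 0},
    {"dp": [0, 0, 0], "angular": [0, 0, 0], "gripper": 0},
    {"dp": [0, 0, 0], "angular": [0, 0, 0], "gripper": 0}
  ]
}}

```text
clock: 11.2
position: [0.4944, -0.173, 0.112]
ee_rot: [0.703, -0.075, 0.703, 0.074]
contact_force: [-0.5, -0.7, -1.1]
width: 0.0109
```

```bash
python3 go.py 0.4941 -0.1727 0.108 12.1
```

```text
t 11.2 pos [ 0.4944 -0.173   0.112 ] yaw 12.07 q6 -0.68 F [-0.5 -0.7 -1.1] w 0.0109
dp units [ 0.034  0.003 -0.002] turn units [-0.0004  0.0004  0.0005] deg [-0.  0.  0.]
```

Request:
{"method": "arm_command", "body": {
  "series": [
    {"dp": [0.009, 0, 0], "angular": [0, 0, 0], "gripper": 0},
    {"dp": [0.009, 0, 0], "angular": [0, 0, 0], "gripper": 0},
    {"dp": [0.009, 0, 0], "angular": [0, 0, 0], "gripper": 0},
    {"dp": [0.009, 0, 0], "angular": [0, 0, 0], "gripper": 0},
    {"dp": [0.005, 0, 0], "angular": [0, 0, 0], "gripper": 0},
    {"dp": [0.003, 0, 0], "angular": [0, 0, 0], "gripper": 0},
    {"dp": [0.003, 0, 0], "angular": [0, 0, 0], "gripper": 0},
    {"dp": [0.003, 0, 0], "angular": [0, 0, 0], "gripper": 0}
  ]
}}

```text
clock: 12.2
position: [0.4952, -0.1728, 0.1081]
ee_rot: [0.704, -0.075, 0.702, 0.074]
contact_force: [-1.0, 1.4, 5.5]
width: 0.0108
```

```bash
python3 go.py 0.4941 -0.1727 0.108 12.1
```

```text
t 12.2 pos [ 0.4952 -0.1728  0.1081] yaw 12.06 q6 -0.68 F [-1.   1.4  5.5] w 0.0108
dp units [ 0.001  0.003 -0.008] turn units [-0.0004  0.002   0.0011] deg [-0.   0.2  0.1]
```

Request:
{"method": "arm_command", "body": {
  "series": [
    {"dp": [0.002, 0, 0.015], "angular": [0, 0, 0], "gripper": 0},
    {"dp": [0.002, 0, 0.015], "angular": [0, 0, 0], "gripper": 0},
    {"dp": [0.002, 0, 0.015], "angular": [0, 0, 0], "gripper": 0},
    {"dp": [0.002, 0, 0.015], "angular": [0, 0, 0], "gripper": 0},
    {"dp": [0.002, 0, 0], "angular": [0, 0, 0], "gripper": 0},
    {"dp": [0.002, 0, 0], "angular": [0, 0, 0], "gripper": 0},
    {"dp": [0.002, 0, 0], "angular": [0, 0, 0], "gripper": 0},
    {"dp": [0.002, 0, 0], "angular": [0, 0, 0], "gripper": 0}
  ]
}}

```text
clock: 13.2
position: [0.4984, -0.1721, 0.1085]
ee_rot: [0.702, -0.075, 0.704, 0.074]
contact_force: [-2.1, 0.8, 4.9]
width: 0.011
```

```bash
python3 go.py 0.5098 -0.1696 0.108 12.1
```

```text
t 13.2 pos [ 0.4984 -0.1721  0.1085] yaw 12.09 q6 -0.67 F [-2.1  0.8  4.9] w 0.011
dp units [0.004 0.001 0.098] turn units [-0.0001 -0.0025  0.0014] deg [-0.  -0.2  0.1]
```

Request:
{"method": "arm_command", "body": {
  "series": [
    {"dp": [0, 0, 0.025], "angular": [0, 0, 0], "gripper": 0},
    {"dp": [0, 0, 0.025], "angular": [0, 0, 0], "gripper": 0},
    {"dp": [0, 0, 0.025], "angular": [0, 0, 0], "gripper": 0},
    {"dp": [0, 0, 0.025], "angular": [0, 0, 0], "gripper": 0},
    {"dp": [0, 0, 0], "angular": [0, 0, 0], "gripper": 0},
    {"dp": [0, 0, 0], "angular": [0, 0, 0], "gripper": 0},
    {"dp": [0, 0, 0], "angular": [0, 0, 0], "gripper": 0},
    {"dp": [0, 0, 0], "angular": [0, 0, 0], "gripper": 0}
  ]
}}

```text
clock: 14.2
position: [0.5012, -0.1717, 0.1095]
ee_rot: [0.695, -0.077, 0.711, 0.074]
contact_force: [-2.2, -0.0, 4.5]
width: 0.0106
```

```bash
python3 go.py 0.5098 -0.1696 0.108 12.1
```

```text
t 14.2 pos [ 0.5012 -0.1717  0.1095] yaw 12.22 q6 -0.66 F [-2.2 -0.   4.5] w 0.0106
dp units [0.011 0.002 0.074] turn units [ 0.0014 -0.0143  0.0014] deg [ 0.1 -1.3  0.1]
```

```bash
python3 - <<'E'
from rig import *
import cv2,numpy as np,pickle
d={n:get_image(n) for n in("top","side")};pickle.dump(d,open("d2.pkl","wb"))
f=lambda n,x,y,w,h,k:cv2.resize(d[n]["image"][y:y+h,x:x+w],None,fx=k,fy=k,interpolation=cv2.INTER_CUBIC)
a=f("top",350,165,80,110,5);b=f("side",280,120,110,110,3.6)
W=np.zeros((560,800,3),np.uint8);W[:a.shape[0],:a.shape[1]]=a;W[:b.shape[0],402:402+b.shape[1]]=b[:,:398]
cv2.imwrite("pics/crop3.png",np.clip(W*1.3,0,255).astype(np.uint8))
E
```

```text
(no output)
```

View pics/crop3.png

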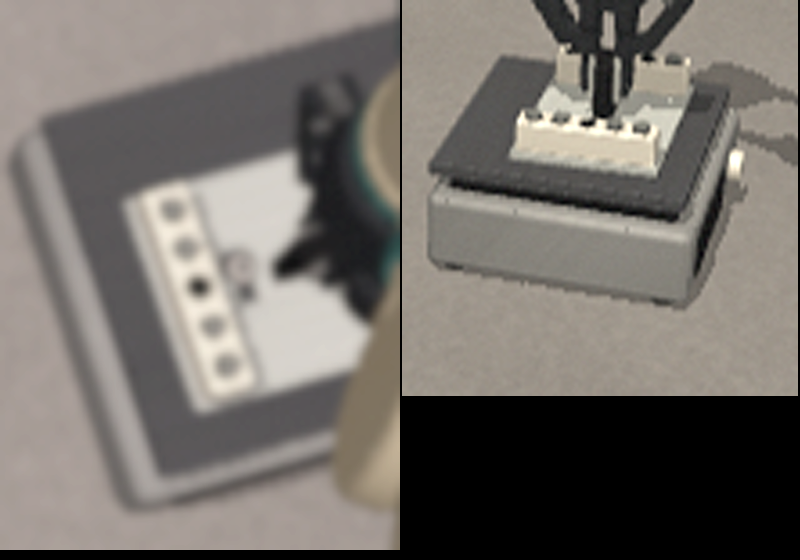

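The top crop shows the screw still in the wide end, crop (240,265). The deck itself has been carried along +x, with more of the housing's rim showing at the lower edge. So friction is holding the plate to the deck, and zero rows let the spring push it back. I'll push continuously and correct the small tilt.

Request:
{"method": "arm_command", "body": {
  "series": [
    {"dp": [0.002, 0, 0.01], "angular": [0, -0.007, 0], "gripper": 0},
    {"dp": [0.002, 0, 0.02], "angular": [0, -0.007, 0], "gripper": 0},
    {"dp": [0.001, 0, 0.02], "angular": [0, -0.003, 0], "gripper": 0},
    {"dp": [0.001, 0, 0.02], "angular": [0, -0.003, 0], "gripper": 0},
    {"dp": [0.001, 0, 0.02], "angular": [0, -0.003, 0], "gripper": 0},
    {"dp": [0.001, 0, 0.02], "angular": [0, -0.003, 0], "gripper": 0},
    {"dp": [0.001, 0, 0.02], "angular": [0, -0.003, 0], "gripper": 0},
    {"dp": [0.001, 0, 0.02], "angular": [0, -0.003, 0], "gripper": 0}
  ]
}}

```text
clock: 15.3
position: [0.5111, -0.1697, 0.1082]
ee_rot: [0.707, -0.077, 0.699, 0.077]
contact_force: [-6.7, -0.9, 8.6]
width: 0.0107
```

```bash
python3 go.py 0.5098 -0.1696 0.108 12.1
```

```text
t 15.3 pos [ 0.5111 -0.1697  0.1082] yaw 12.5 q6 -0.68 F [-6.7 -0.9  8.6] w 0.0107
dp units [ 0.002  0.003 -0.011] turn units [0.0045 0.0078 0.0012] deg [0.4 0.7 0.1]
```

Request:
{"method": "arm_command", "body": {
  "series": [
    {"dp": [-0.001, 0, 0.025], "angular": [0, 0.002, 0], "gripper": 0},
    {"dp": [0, 0, 0.025], "angular": [0, 0, 0], "gripper": 0},
    {"dp": [0, 0, 0.025], "angular": [0, -0.001, 0], "gripper": 0},
    {"dp": [0, 0, 0.025], "angular": [0, -0.001, 0], "gripper": 0},
    {"dp": [0, 0, 0.025], "angular": [0, -0.001, 0], "gripper": 0},
    {"dp": [0, 0, 0.025], "angular": [0, -0.001, 0], "gripper": 0},
    {"dp": [0, 0, 0.025], "angular": [0, -0.001, 0], "gripper": 0},
    {"dp": [0, 0, 0.025], "angular": [0, -0.001, 0], "gripper": 0}
  ]
}}

```text
clock: 16.3
position: [0.5223, -0.1673, 0.1084]
ee_rot: [0.7, -0.079, 0.706, 0.077]
contact_force: [-12.8, -3.4, 10.3]
width: 0.011
```

```bash
python3 go.py 0.5098 -0.1696 0.108 12.1
```

```text
t 16.3 pos [ 0.5223 -0.1673  0.1084] yaw 12.69 q6 -0.65 F [-12.8  -3.4  10.3] w 0.011
dp units [ 0.005  0.004 -0.106] turn units [ 0.0066 -0.0057  0.0008] deg [ 0.6 -0.5  0.1]
```

TCP has gone 28.6 mm along, which matches 16 mm of slide plus the 12 mm deck stop, and 13 N confirms the stop. So the plate must be home. Now I'll ease off slowly and let the deck return.

Request:
{"method": "arm_command", "body": {
  "series": [
    {"dp": [-0.003, 0, 0], "angular": [0, 0, 0], "gripper": 0},
    {"dp": [-0.002, 0, -0.008], "angular": [0, -0.002, 0], "gripper": 0},
    {"dp": [0, 0, -0.008], "angular": [0, -0.002, 0], "gripper": 0},
    {"dp": [0, 0, -0.008], "angular": [0, 0, 0], "gripper": 0},
    {"dp": [0, 0, -0.008], "angular": [0, 0, 0], "gripper": 0},
    {"dp": [0, 0, -0.005], "angular": [0, 0, 0], "gripper": 0},
    {"dp": [0, 0, 0], "angular": [0, 0, 0], "gripper": 0},
    {"dp": [0, 0, 0], "angular": [0, 0, 0], "gripper": 0}
  ]
}}

```text
clock: 17.3
position: [0.5173, -0.1683, 0.1083]
ee_rot: [0.702, -0.078, 0.704, 0.077]
contact_force: [-5.1, 0.6, 3.7]
width: 0.0108
```

```bash
python3 go.py 0.5098 -0.1696 0.108 12.1
```

```text
t 17.3 pos [ 0.5173 -0.1683  0.1083] yaw 12.56 q6 -0.66 F [-5.1  0.6  3.7] w 0.0108
dp units [ 0.003  0.003 -0.063] turn units [ 0.0052 -0.0019  0.0003] deg [ 0.5 -0.2  0. ]
```

Request:
{"method": "arm_command", "body": {
  "series": [
    {"dp": [0, 0, -0.01], "angular": [0.003, 0, 0], "gripper": 0},
    {"dp": [0, 0, -0.01], "angular": [0, 0, 0], "gripper": 0},
    {"dp": [-0.001, 0, -0.008], "angular": [0, 0, 0], "gripper": 0},
    {"dp": [-0.001, 0, -0.008], "angular": [0, 0, 0], "gripper": 0},
    {"dp": [-0.001, 0, 0], "angular": [0, 0, 0], "gripper": 0},
    {"dp": [0, 0, 0], "angular": [0, 0, 0], "gripper": 0},
    {"dp": [0, 0, 0], "angular": [0, 0, 0], "gripper": 0},
    {"dp": [0, 0, 0], "angular": [0, 0, 0], "gripper": 0}
  ]
}}

```text
clock: 18.3
position: [0.5142, -0.169, 0.1082]
ee_rot: [0.703, -0.076, 0.703, 0.075]
contact_force: [-2.0, 0.3, 2.9]
width: 0.0105
```

```bash
python3 go.py 0.5098 -0.1696 0.108 12.1;python3 - <<'E'
from rig import *
import cv2,numpy as np,pickle
d={n:get_image(n) for n in("top","side")};pickle.dump(d,open("d3.pkl","wb"))
f=lambda n,x,y,w,h,k:cv2.resize(d[n]["image"][y:y+h,x:x+w],None,fx=k,fy=k,interpolation=cv2.INTER_CUBIC)
a=f("top",350,165,80,110,5);b=f("side",290,120,100,100,4)
W=np.zeros((560,800,3),np.uint8);W[:a.shape[0],:a.shape[1]]=a;W[:b.shape[0],402:]=b[:,:398]
cv2.imwrite("pics/crop4.png",np.clip(W*1.3,0,255).astype(np.uint8))
E
```

```text
t 18.3 pos [ 0.5142 -0.169   0.1082] yaw 12.28 q6 -0.66 F [-2.   0.3  2.9] w 0.0105
dp units [ 0.001  0.003 -0.037] turn units [ 0.002  -0.0001  0.0003] deg [ 0.2 -0.   0. ]
```

View pics/crop4.png

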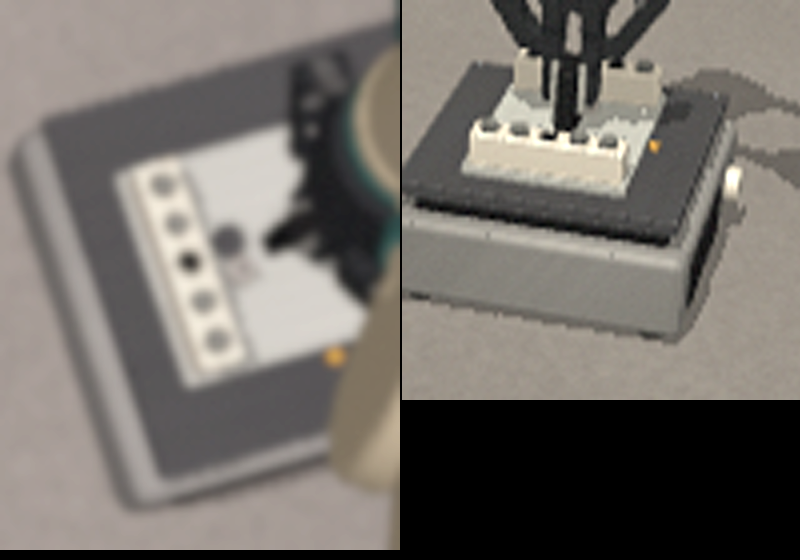

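The pin (brass) is now visible just behind the plate's -x edge at crop (335,355) in the top view and (655,145) in the side view. The wide end at crop (230,240) is empty, and the screw is at the slot end at (243,268). Easing the last few mm and opening.

Request:
{"method": "arm_command", "body": {
  "series": [
    {"dp": [0, 0, -0.015], "angular": [0, 0, 0], "gripper": 0},
    {"dp": [-0.001, 0, -0.012], "angular": [0, 0, 0], "gripper": 0},
    {"dp": [-0.002, 0, -0.008], "angular": [0, 0, 0], "gripper": 0},
    {"dp": [0, 0, 0], "angular": [0, 0, 0], "gripper": 0},
    {"dp": [0, 0, 0], "angular": [0, 0, 0], "gripper": 16},
    {"dp": [0, 0, 0], "angular": [0, 0, 0], "gripper": 40},
    {"dp": [0, 0, 0], "angular": [0, 0, 0], "gripper": 60},
    {"dp": [0, 0, 0], "angular": [0, 0, 0], "gripper": 60}
  ],
  "grip_force": 20
}}

```text
clock: 19.4
position: [0.5126, -0.1703, 0.1088]
ee_rot: [0.705, -0.076, 0.701, 0.075]
contact_force: [0.6, -0.5, 0.3]
width: 0.0604
```

```bash
python3 go.py 0.5098 -0.1696 0.22 12.1
```

```text
t 19.4 pos [ 0.5126 -0.1703  0.1088] yaw 12.23 q6 -0.66 F [ 0.6 -0.5  0.3] w 0.0604
dp units [-0.927  0.009 -0.017] turn units [0.0015 0.0032 0.0014] deg [0.1 0.3 0.1]
```

Released, with no force. Raising 11 cm straight up, then moving aside so the cameras can see.

Request:
{"method": "arm_command", "body": {
  "series": [
    {"dp": [-0.1, 0, 0], "angular": [0, 0, 0], "gripper": 60},
    {"dp": [-0.2, 0, 0], "angular": [0, 0, 0], "gripper": 60},
    {"dp": [-0.3, 0, 0], "angular": [0, 0, 0], "gripper": 60},
    {"dp": [-0.4, 0, 0], "angular": [0, 0, 0], "gripper": 60},
    {"dp": [0, -0.4, -0.1], "angular": [0, 0, 0], "gripper": 60},
    {"dp": [0, -0.4, -0.1], "angular": [0, 0, 0], "gripper": 60},
    {"dp": [0, -0.4, -0.1], "angular": [0, 0, 0], "gripper": 60},
    {"dp": [0, -0.4, -0.1], "angular": [0, 0, 0], "gripper": 60}
  ]
}}

```text
clock: 20.4
position: [0.5081, -0.3701, 0.2416]
ee_rot: [0.708, -0.08, 0.698, 0.075]
contact_force: [0.2, -0.5, -0.4]
width: 0.06
```

```bash
python3 - <<'E'
from rig import *
from h import *
import pickle
d={n:get_image(n) for n in("top","side")};pickle.dump(d,open("d4.pkl","wb"))
f=lambda n,x,y,w,h,k:cv2.resize(d[n]["image"][y:y+h,x:x+w],None,fx=k,fy=k,interpolation=cv2.INTER_CUBIC)
a=f("top",350,165,115,110,3.5);b=f("side",290,120,100,100,4)
W=np.zeros((400,800,3),np.uint8);W[:a.shape[0],:400]=a[:,:400];W[:b.shape[0],402:]=b[:,:398]
cv2.imwrite("pics/crop5.png",np.clip(W*1.3,0,255).astype(np.uint8))
g=d["top"];P=cloud(g);hsv=cv2.cvtColor(g["image"],cv2.COLOR_BGR2HSV)
R=np.zeros(P.shape[:2],bool);R[175:260,365:450]=1
m=(R&(P[...,2]>.108)&(P[...,2]<.132)&(hsv[...,2]>90)).astype(np.uint8)
k,l,st,ce=cv2.connectedComponentsWithStats(m);c=[]
for i in range(1,k):
    if st[i,4]>100: r=cv2.minAreaRect(np.float32(P[l==i][:,:2]*1000));print(np.round(r[0],1),np.round(r[1],1),round(r[2],1),st[i,4],np.median(P[l==i][:,2]).round(4));c.append(r[0])
if len(c)==2: print("plate",np.mean(c,0))
print("pin",ray(g,wc(g["image"],(417,238),4,1,(2,0)),.092),get_state()["contact_force"],get_state()["position"])
E
```

```text
[ 521.7 -229.3] [104.   23.8] 12.6 416 0.1182
[ 496.1 -110.4] [104.   23.4] 12.0 410 0.1181
plate [ 508.92152405 -169.86216736]
pin [[ 0.45021999 -0.18215731  0.092     ]] [ 0.53718554  1.52237563 -0.50788577] [ 0.50776373 -0.3741249   0.24078158]
```

View pics/crop5.png

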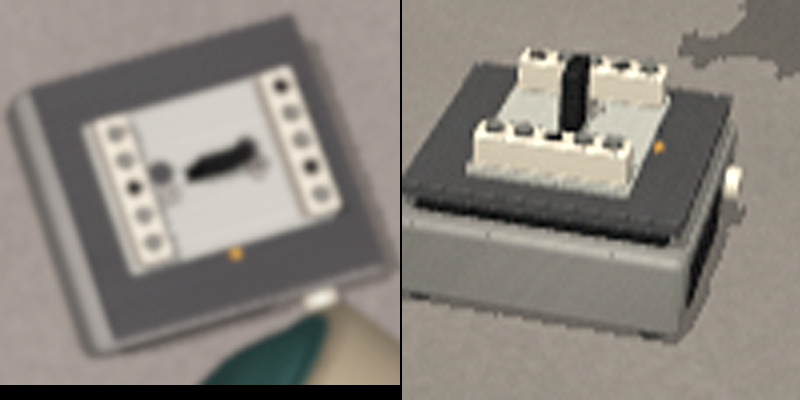

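The plate lies flat with the pin visible behind its edge at crop (236,254), and both screws sit in the slot ends. Handing in.

```bash
python3 -c "from rig import *;print(sign_off())"
```

```text
the job is handed in; nothing more can be done
None
```

The plate is mounted on the shaker, slid fully home, with the spring pin up behind its edge. The job was handed in at about 20.5 s; the hand-in gave no verdict.

**What I did:** I picked the aluminium plate by its handle and lowered it over both screw heads with no side contact. I then pushed it along +x until the deck reached its stop (wrist reading about 13 N along the push and 10 N upward), let the deck return, opened the gripper and moved clear.

**Last checks:**
- **Position:** the plate origin measured (0.5089, -0.1699) m, against an estimated home of (0.5088, -0.1695) m. Yaw was about 12.3° against 12.1° for the deck.
- **Pin:** it is visible behind the plate's -x edge in both views, at 60.0 mm from the plate's origin against 60.5 mm nominal.
- **Release:** the gripper read about 0 N after opening.

**What disagreed:**
- The first short pushes carried the deck along instead of sliding the plate, so I pushed continuously instead.
- The tool tilted by up to 1.3° while pushing, and I corrected it.
- Camera and arm positions differed by about 2 mm, within the stated calibration.
- The pin height itself was judged only by sight, not measured.

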